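Pair the new bell push with the doorbell receiver

TASK

Pair the new doorbell: with the fingertips, gently press the orange key of the white doorbell receiver fully down and keep it down for at least two seconds, let it spring back up, then press the round blue button of the white bell push on the same shelf fully in, let it spring back and draw the hand away. Do not press the receiver's two grey keys, do not lift or shift the receiver or the bell push, and leave everything else on the shelf untouched.

Things in the scene. Friction and masses are not known exactly. Their poses are not given: they have to be found in the camera images.
- pair_key_top (a point): Centre of the top face of the orange round pairing key (22 mm diameter, flat top) of the doorbell receiver; moves down with the key. Its top stands 7 mm proud of the receiver's top face, 117 mm above the sideboard top. The receiver's two grey keys of the same size stand in line with it, 42 mm and 84 mm away centre to centre.
- pair_key (a joint): Travel of the orange pairing key in metres: 0 = up, 0.005 = fully down (end stop, still 2 mm proud). Sprung: 1.5 N starts it moving, 4 N takes it fully down; springs back by itself. Counts as held down above 0.0035.
- volume_key (a joint): Travel of the grey middle key of the receiver (m, 0 = up, 0.005 = down); same spring; not to be pressed.
- melody_key (a joint): Travel of the grey end key of the receiver (m, 0 = up, 0.005 = down); same spring; not to be pressed.
- receiver: Doorbell receiver: flat white plastic box 84 (x) x 132 (y) x 30 mm high, loose on the shelf on its back, about 0.25 kg, with black loudspeaker slots in the far half of its top and three round keys in a row along the near half. Origin: centre of its underside. In its frame the key centres lie at x = -22 mm and y = +42 (orange pairing key), 0 (grey) and -42 mm (grey); the key tops at z = 37 mm. z is up.
- bell_button_top (a point): Centre of the top face of the round blue button (24 mm diameter, flat top) of the bell push; moves down with the button. It stands 6 mm proud of the bell push's case, 102 mm above the sideboard top.
- bell_button (a joint): Travel of the blue bell button in metres: 0 = up, 0.004 = fully in (end stop, still 2 mm proud). Sprung: 1.2 N starts it moving, 3.5 N takes it fully in; springs back by itself. Counts as pressed above 0.0028.
- bell_push: The new bell push (the part for outside the door), a small white case 76 (x) x 38 (y) x 16 mm high lying face up, loose on the shelf, about 70 g, with a round blue button 14 mm from its centre towards its -x end and a clear blank window in the other half. Origin: centre of its underside.
- shelf: Grey laminate key shelf fixed to the sideboard, 300 (x) x 800 (y) mm; its upper face, on which everything stands, is 80 mm above the sideboard top, with a lip 22 mm high and 12 mm thick along the far edge. Origin: centre of its underside, on the sideboard top.
- glasses_case: Bystander: red hinged glasses case, closed, 62 x 160 x 40 mm high, long side along its y axis. Origin: centre of its underside.
- garage_remote: Bystander: flat black radio remote, 64 (x) x 36 x 14 mm high, with two small green dots; not part of this job, leave alone. Origin: centre of its underside.
- snail: Bystander: white ceramic snail figurine, 74 (x) x 30 x 58 mm high, standing on its foot. Origin: centre of its underside.
- clothes_peg: Bystander: wooden spring clothes peg lying on its side, 72 (x) x 16 x 11 mm high. Origin: centre of its underside.
- key_ring: Bystander: steel ring with three flat keys lying flat, about 100 (x) x 50 x 5 mm high. Origin: centre of its underside.
- screwdriver: Bystander: small screwdriver with blue handle lying along its x axis, 143 mm long, 21 mm high at the handle. Origin: centre of its underside.
Mind the look-alikes: they are no part of the job. Leave any pink look-alike of the receiver alone.

How it is judged:
On the way, in this order (a step that is already met when the one before it is completed fails the run):
1. the orange pairing key is held down by the fingers for two seconds (value of joint pair_key above 0.0035 m and contact force between the fingers and receiver above 0.5 N), for 1.9 s.
2. the pairing key is let go and has sprung back (value of joint pair_key below 0.001 m and contact force between the fingers and receiver below 0.1 N), for 0.1 s.
3. the blue button of the bell push is pressed in by the fingers (value of joint bell_button above 0.0028 m and contact force between the fingers and bell_push above 0.5 N), for 0.05 s.
At the end, for the whole second after the job is handed in: All four buttons are sprung back (within 1 mm), receiver and bell push lie flat and at rest within 12 mm of where they lay, every other thing on the shelf within 10 mm of its place (value of joint each of pair_key, volume_key, melody_key, bell_button below 0.001 m and distance of each of receiver, bell_push from where it was at the start of the episode below 0.012 m and angle between each of receiver, bell_push's own z axis and vertical below 0.05 rad and linear speed of each of receiver, bell_push below 0.02 m/s and distance of each of glasses_case, garage_remote, snail, clothes_peg, key_ring, screwdriver from where it was at the start of the episode below 0.01 m); the robot touches nothing.
It fails at once if a grey key of the receiver is pressed (more than 1.5 mm) (value of joint any of volume_key, melody_key above 0.0015 m).
It fails at once if the receiver or the bell push is lifted (12 mm off the shelf) (z of any of receiver, bell_push in the frame of shelf above 0.092 m).
It fails at once if the receiver or the bell push is shifted more than 12 mm (distance of any of receiver, bell_push from where it was at the start of the episode above 0.012 m).
It fails at once if pressed roughly: more than 30 N on the receiver or the bell push (contact force between the fingers and receiver above 30 N or contact force between the fingers and bell_push above 30 N).
It fails at once if another thing on the shelf is touched (more than 1.5 N) or moved more than 10 mm (contact force between the fingers and glasses_case above 1.5 N or distance of any of glasses_case, garage_remote, snail, clothes_peg, key_ring, screwdriver from where it was at the start of the episode above 0.01 m or contact force between the fingers and garage_remote above 1.5 N or contact force between the fingers and snail above 1.5 N or contact force between the fingers and clothes_peg above 1.5 N or contact force between the fingers and key_ring above 1.5 N or contact force between the fingers and screwdriver above 1.5 N).
It also fails if it takes over 42 s, if anything falls off the work surface, if the arm or the gripper's body presses on something with over 40 N, if the wrist force passes 120 N, or if a joint passes its speed limit or range.

ROBOT

A 6-joint arm with a two-finger parallel gripper is mounted at the origin on the work surface. World frame = base frame: x ahead of the robot, y to its left, z up, the work surface at z = 0. Lengths are in m, angles in rad, forces in N, time in s.
With the tool pointing down it reaches from about 0.35 to 0.85 m from the base axis. Payload 8.1 kg.
Tool frame: the origin (TCP) lies between the finger pads; the fingertips stand nose_length ahead of it and the grasp point (between the pads) lies 2 mm behind it (nose_length is the distance from the TCP to the fingertips, in m); z points along the fingers, x is the direction in which the jaws open and shut, and the axes are right-handed (so a half turn about z gives the same grasp; the last joint's range is limited). The gripper opens to 93 mm and grips with 3 to 60 N. Pads are 15 mm wide; open, the fingers measure 128 mm over their backs; the gripper's body (75 mm by 188 mm) begins 65 mm behind the grasp point.
Start: joints at [1.066, 0.13, 1.488, -0, 1.523, -0.085], TCP at [0.245, 0.548, 0.236] pointing down, gripper open.
Joint ranges: [-2.96, 2.96], [-0.89, 2.26], [0.02, 2.5], [-1.34, 4.48], [0, 2.73], [-2.66, 2.66]. Speed limits (rad/s): [2.39, 2.39, 2.79, 3.14, 3.14, 3.14].

INTERFACE

Orientations are given as a rotation vector (axis times angle).
In Python, from plant import * gives the robot as it stands.
- The arm moves only by the tool carry_out, never from a script. Its argument "steps" is a list of rows, each an object with "xyz": the shift along the world's x, y, z in cm, a list of three; "rot": the turn, a rotation vector about the world's x, y, z in degrees, a list of three. In form: [{"xyz": [tx, ty, tz], "rot": [rx, ry, rz]}, ...]. A call has 1 to 10 rows; each row is the pose to reach, as a shift and turn from the pose commanded when the call began; what a row does not reach only later rows make up. A row lasts 1/10 s, in which the tool goes at most 50 mm and 8.59 degrees, less where a joint would pass 70% of its speed; a pose out of reach is approached as far as the arm can. A call with a gripper value outside its range is refused whole. "grip" is the opening, from 0 (shut) to 1 (fully open), set as the call begins (left out, the last holds). The fingers move at their own pace and stop on an object; "force" is the grip in N (left out, the last holds). Time passes only in rows, so rows that repeat a pose let the fingers close. It gives the time, the measured TCP pose, the force and the opening at its end, in the units of the state.
- read_state(): the state, without advancing time (a new reading comes with each control period).
- read_camera(name): name is "scene" or "side" or "wrist"; returns the picture (384x512x3 uint8, red, green, blue); there is no depth.
- calibration(name): a dict with "fov_y" (degrees; the focal length in pixels is half the picture's height over the tangent of half this angle, whatever the lens; pixels are square), "cx", "cy" (the principal point, pixels), "dist_coeffs" ([k1, k2, p1, p2, k3] as OpenCV has them; the pictures are not rectified), "xyz" and "attitude" of the camera in the world. Camera axes: x right, y down, z forward; pixel columns grow to the right and rows downward; lengths in m; the calibration is good to about 2 mm. A picture is of the moment at which its call begins: read the wrist's pose just before it. calibration takes no time and is no camera call; for the wrist camera it gives the pose at the moment of the call.
- close_job(): hands the job in, once; it reports no verdict.
The state is a dict: "t": time; "q": joint angles; "dq": joint speeds; "joint_torque": joint torques, N m; "tool_pos": TCP position; "orientation": TCP orientation; "force": force on the tool from outside, world axes, zero at the start; "wrist_torque": the same for the moment, N m; "opening": finger opening in m.
Only numpy, scipy, OpenCV 4.12 (cv2) and the standard library are available. Lean on these libraries where they do the work, as an engineer would, in place of code of your own. Each camera call takes 0.05 s, during which the arm holds its last target.

## Working session

There is one attempt and no reset: what is moved stays moved. The work goes in short steps, Python scripts to look and compute and a tool call to move; the robot and the scene stay as the last step left them, time stands still between calls to the robot, and variables do not carry over. Pictures are saved under pics/ and viewed, and the job is handed in when it is done.

Besides the shell and the picture viewer there is one more tool, called after ">>>" as name(argument=value, ...), one argument or row to a line, values as JSON. carry_out: Moves the arm, as the interface text tells. Its arguments: {"type":"object","properties":{"steps":{"type":"array","items":{"type":"object","properties":{"xyz":{"type":"array","items":{"type":"number"}},"rot":{"type":"array","items":{"type":"number"}}}}},"grip":{"type":"number"},"force":{"type":"number"}},"required":["steps"]}

```bash
mkdir -p pics; python3 - <<'E'
from plant import *
import cv2
s=read_state();print(s)
for n in("scene","side","wrist"):
    print(n,calibration(n)); cv2.imwrite(f"pics/{n}0.png",read_camera(n)[:,:,::-1])
try: print(nose_length)
except Exception as e: print(e)
E
ls
```

```text
{'t': 0.0, 'q': array([ 1.06556784e+00,  1.31174780e-01,  1.48924992e+00,  1.25824312e-05,
        1.52303193e+00, -8.53931391e-02]), 'dq': array([ 1.70492728e-04, -1.30478684e-03, -9.16742333e-04,  8.14753757e-04,
       -5.36443365e-04, -8.40181093e-05]), 'joint_torque': array([-1.41508858e-04, -5.59850514e+01, -4.91757202e+01,  7.67656881e-02,
        3.59041651e-02, -1.57533818e-04]), 'tool_pos': array([0.24427527, 0.54743172, 0.23459544]), 'orientation': array([ 2.63485202e+00,  1.70930109e+00, -2.59185917e-03]), 'force': array([ 0.11315142, -0.41459219, -0.37572382]), 'wrist_torque': array([0.03408979, 0.04636345, 0.01552005]), 'opening': 0.09262394569374184}
scene {'fov_y': 56.82121379415398, 'cx': 257.6460925619215, 'cy': 191.311729068761, 'dist_coeffs': array([-0.08651899,  0.        ,  0.        ,  0.        ,  0.        ]), 'xyz': array([ 1.04816702, -0.13523562,  1.03140211]), 'attitude': array([-1.91086891, -1.86647146,  0.54985283])}
side {'fov_y': 50.20399797688239, 'cx': 255.53794650346632, 'cy': 191.67125777930144, 'dist_coeffs': array([-0.0242126,  0.       ,  0.       ,  0.       ,  0.       ]), 'xyz': array([-0.19073561, -0.97632258,  0.98592086]), 'attitude': array([-2.14157197,  0.71851482, -0.33016473])}
wrist {'fov_y': 71.2739216142587, 'cx': 252.6628361728855, 'cy': 189.76815270702474, 'dist_coeffs': array([-0.02658384,  0.        ,  0.        ,  0.        ,  0.        ]), 'xyz': array([0.18063811, 0.57532593, 0.3831797 ]), 'attitude': array([2.45239238, 1.59186959, 0.19842386])}
0.017
pics
```

View pics/scene0.png

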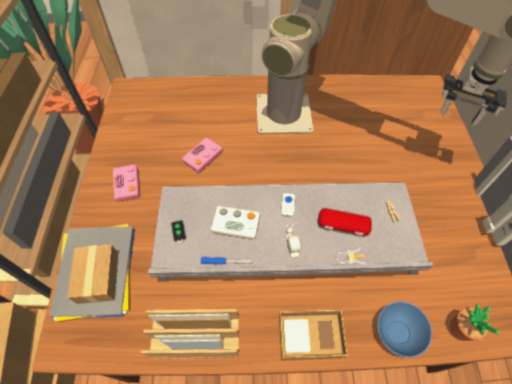

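View pics/side0.png

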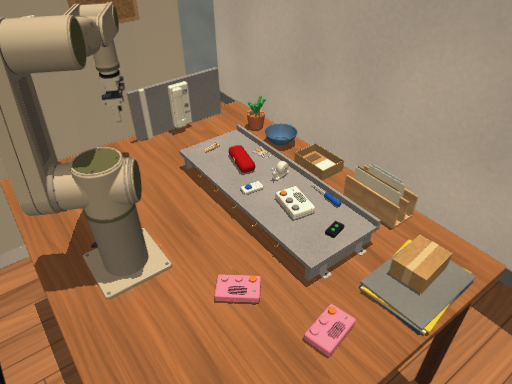

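View pics/wrist0.png

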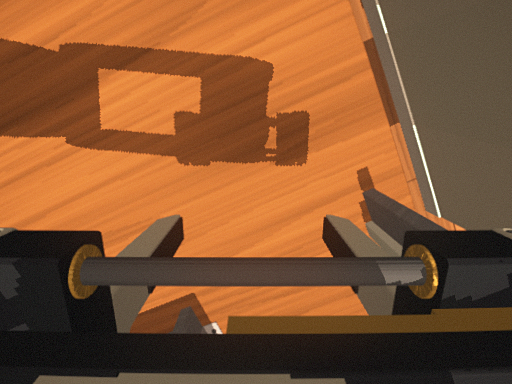

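The scene picture shows one white receiver at about (236,221) and one white bell push at (288,204). The two pink look-alikes are at (203,154) and (126,182), and the black garage remote is at (179,231). I'll check these in enlarged crops.

```bash
python3 - <<'E'
import cv2
a=cv2.imread("pics/scene0.png")[185:255,200:310]
cv2.imwrite("pics/c1.png",cv2.resize(a,None,fx=7,fy=7,interpolation=cv2.INTER_CUBIC))
a=cv2.imread("pics/side0.png")[170:230,230:330]
cv2.imwrite("pics/c2.png",cv2.resize(a,None,fx=8,fy=8,interpolation=cv2.INTER_CUBIC))
E
```

```text
(no output)
```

View pics/c1.png

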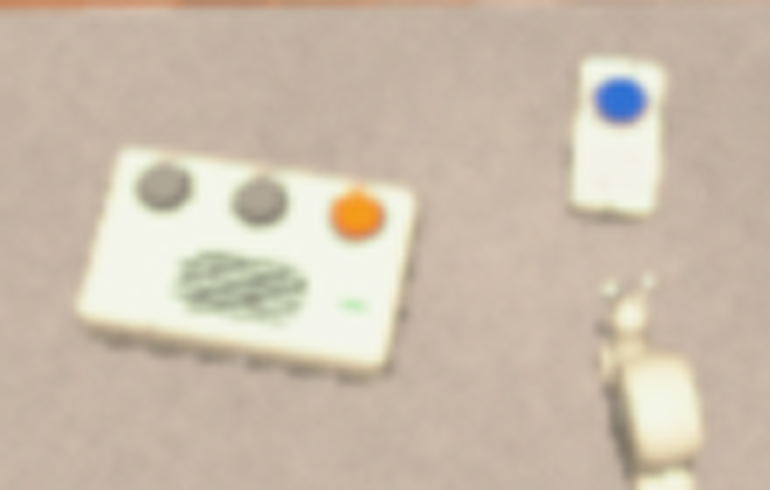

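View pics/c2.png

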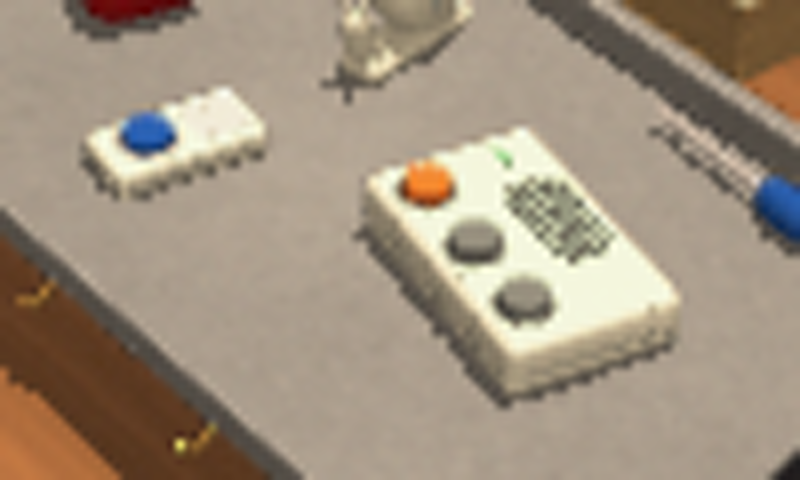

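The crops confirm the targets. On the white receiver, orange is at crop1 (357,213) and the greys are at (261,200) and (164,186). The blue button is at (621,100). Next I'll triangulate these.

```bash
cat > h.py <<'E'
import numpy as np, cv2
from plant import *
from scipy.spatial.transform import Rotation as R
def ray(c,uv):
    f=192/np.tan(np.radians(c['fov_y'])/2); K=np.array([[f,0,c['cx']],[0,f,c['cy']],[0,0,1]])
    p=cv2.undistortPoints(np.array([[uv]],float),K,c['dist_coeffs'])[0,0]
    return R.from_rotvec(c['attitude']).apply([p[0],p[1],1])
def onz(c,uv,z):
    d=ray(c,uv); return c['xyz']+d*(z-c['xyz'][2])/d[2]
def tri(c1,u1,c2,u2):
    A=[];b=[]
    for c,u in((c1,u1),(c2,u2)):
        d=ray(c,u);d/=np.linalg.norm(d);M=np.eye(3)-np.outer(d,d);A.append(M);b.append(M@c['xyz'])
    return np.linalg.lstsq(np.vstack(A),np.hstack(b),rcond=None)[0]
E
python3 - <<'E'
from h import *
np.set_printoptions(precision=4,suppress=True)
S,D=calibration("scene"),calibration("side")
P={'or':((357,212),(428,180),.117),'g1':((261,198),(476,236),.117),'g2':((164,184),(525,295),.117),'bl':((621,98),(148,129),.102)}
for k,(a,b,z) in P.items():
    a=[(a[0]+.5)/7-.5+200,(a[1]+.5)/7-.5+185]; b=[(b[0]+.5)/8-.5+230,(b[1]+.5)/8-.5+170]
    print(k,a,b,onz(S,a,z),onz(D,b,z),tri(S,a,D,b))
s=read_state();print(R.from_rotvec(s['orientation']).as_matrix())
E
```

```text
or [250.57142857142856, 214.85714285714286] [283.0625, 192.0625] [ 0.5343 -0.1387  0.117 ] [ 0.5319 -0.1442  0.117 ] [ 0.5338 -0.1399  0.1142]
g1 [236.85714285714286, 212.85714285714286] [289.0625, 199.0625] [ 0.5266 -0.1792  0.117 ] [ 0.5236 -0.1855  0.117 ] [ 0.5259 -0.1807  0.1136]
g2 [223.0, 210.85714285714286] [295.1875, 206.4375] [ 0.5189 -0.2204  0.117 ] [ 0.5147 -0.2268  0.117 ] [ 0.5175 -0.2219  0.1129]
bl [288.2857142857143, 198.57142857142858] [248.0625, 185.6875] [ 0.4709 -0.0215  0.102 ] [ 0.4695 -0.0257  0.102 ] [ 0.4707 -0.0222  0.1001]
[[ 0.4075  0.9132 -0.0007]
 [ 0.9132 -0.4075 -0.0013]
 [-0.0014 -0.0001 -1.    ]]
```

```bash
python3 - <<'E'
from h import *
s=read_state();W=calibration("wrist")
Rt=R.from_rotvec(s['orientation']);Rc=Rt.inv()*R.from_rotvec(W['attitude']);tc=Rt.inv().apply(W['xyz']-s['tool_pos'])
print(tc,Rc.as_matrix())
f=192/np.tan(np.radians(W['fov_y'])/2)
def proj(T,yaw,P):
    R0=R.from_matrix(np.array([[np.cos(yaw),np.sin(yaw),0],[np.sin(yaw),-np.cos(yaw),0],[0,0,-1.]]))
    p=(R0*Rc).inv().apply(P-T-R0.apply(tc)); return p[:2]/p[2]*f+[W['cx'],W['cy']]
print('tcp',proj(np.zeros(3),0,np.zeros(3)),'tip',proj(np.zeros(3),0,np.array([0,0,-.017])))
O=np.array([.533,-.141,.117]);B=np.array([.470,-.0235,.102])
for dy in(.0,.08,.1,.12,.15,.18):
  T=np.array([.52,-.141+dy,.236]);print(T,proj(T,np.radians(-11.4),O),proj(T,np.radians(-11.4),B))
E
```

```text
[-0.00075986 -0.06949334 -0.14847078] [[ 9.99999965e-01  2.61985895e-04 -3.10242686e-05]
 [-2.46083887e-04  9.68698510e-01  2.48240079e-01]
 [ 9.50885619e-05 -2.48240063e-01  9.68698540e-01]]
tcp [253.92129353 240.41698089] tip [253.8070042  229.35319256]
[ 0.52  -0.141  0.236] [265.78832376 188.24849478] [180.39033391  83.72653834]
[ 0.52  -0.061  0.236] [279.25208025 257.27792943] [200.22302059 162.57923264]
[ 0.52  -0.041  0.236] [282.34504169 273.13571625] [204.76382731 180.63300671]
[ 0.52  -0.021  0.236] [285.33926894 288.48728725] [209.1542725 198.088959 ]
[0.52  0.009 0.236] [289.65558325 310.61727281] [215.47395378 223.21535285]
[0.52  0.039 0.236] [293.77466232 331.73602223] [221.49458952 247.15277279]
```

>>> carry_out(
  steps=[
    {"xyz":[1.7,-4.2,0],"rot":[0,0,-4.8]},
    {"xyz":[3.4,-8.4,0],"rot":[0,0,-9.6]},
    {"xyz":[5.1,-12.6,0],"rot":[0,0,-14.4]},
    {"xyz":[6.8,-16.8,0],"rot":[0,0,-19.2]},
    {"xyz":[8.5,-21,0],"rot":[0,0,-24]},
    {"xyz":[10.2,-25.2,0],"rot":[0,0,-28.8]},
    {"xyz":[11.9,-29.4,0],"rot":[0,0,-33.6]},
    {"xyz":[13.6,-33.6,0],"rot":[0,0,-38.4]},
    {"xyz":[15.3,-37.8,0],"rot":[0,0,-43.2]},
    {"xyz":[17,-42,0],"rot":[0,0,-48]},
  ],
  grip=0,
  force=20,
)

```text
t: 1.15
tool_pos: [0.4147, 0.1262, 0.2356]
orientation: [-3.104, -0.485, -0.0]
force: [0.5, -0.3, 0.1]
opening: 0.018
```

>>> carry_out(
  steps=[
    {"xyz":[1.7,-4.2,0],"rot":[0,0,-4.9]},
    {"xyz":[3.4,-8.4,0],"rot":[0,0,-9.8]},
    {"xyz":[5.1,-12.6,0],"rot":[0,0,-14.7]},
    {"xyz":[6.8,-16.8,0],"rot":[0,0,-19.6]},
    {"xyz":[8.5,-21,0],"rot":[0,0,-24.5]},
    {"xyz":[10.6,-25.7,0],"rot":[0,0,-29.5]},
    {"xyz":[10.6,-25.7,0],"rot":[0,0,-29.5]},
    {"xyz":[10.6,-25.7,0],"rot":[0,0,-29.5]},
  ],
)

```text
t: 1.95
tool_pos: [0.5202, -0.13, 0.2348]
orientation: [-3.125, 0.319, 0.003]
force: [-0.3, 0.7, -0.2]
opening: 0.0005
```

```bash
python3 - <<'E'
from h import *
s=read_state();W=calibration("wrist");I=read_camera("wrist")[:,:,::-1]
np.save("w1.npy",{'s':s,'W':W},allow_pickle=True)
cv2.imwrite("pics/w1.png",I);print(s,W)
E
```

```text
{'t': 1.95, 'q': array([-3.40636392e-01, -4.00668469e-02,  1.66539077e+00,  2.19696071e-04,
        1.51813451e+00, -1.37228160e-01]), 'dq': array([ 0.04143013, -0.03768766,  0.02461373,  0.00804667,  0.00530963,
        0.00326842]), 'joint_torque': array([-1.73709903e+00, -4.60493731e+01, -4.99059820e+01, -1.89729980e-01,
       -1.95390531e-01,  8.18161934e-03]), 'tool_pos': array([ 0.52022587, -0.12999058,  0.23477834]), 'orientation': array([-3.12470435e+00,  3.18914153e-01,  2.76537467e-03]), 'force': array([-0.26464842,  0.74094001, -0.15770638]), 'wrist_torque': array([-0.04477707,  0.14318494, -0.00470325]), 'opening': 0.0005052336072653547} {'fov_y': 71.2739216142587, 'cx': 252.6628361728855, 'cy': 189.76815270702474, 'dist_coeffs': array([-0.02658384,  0.        ,  0.        ,  0.        ,  0.        ]), 'xyz': array([ 0.53293226, -0.06340528,  0.38327266]), 'attitude': array([ 2.87778117, -0.29307152, -0.03887996])}
```

View pics/w1.png

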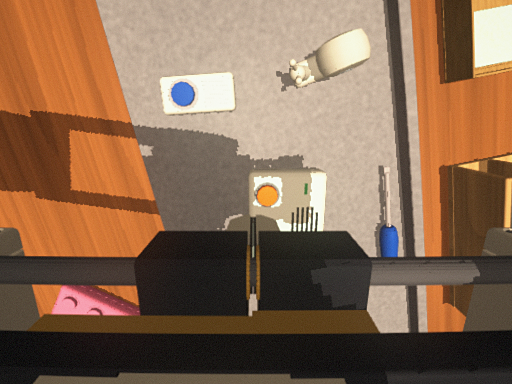

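The wrist picture shows the orange key at about (267,195) and the blue button at about (183,94). The closed fingertips are near (253,220). I'll enlarge it.

```bash
python3 - <<'E'
import cv2
I=cv2.imread("pics/w1.png")
cv2.imwrite("pics/c3.png",cv2.resize(I[160:260,200:335],None,fx=5.9,fy=5.9,interpolation=cv2.INTER_CUBIC))
cv2.imwrite("pics/c4.png",cv2.resize(I[65:125,150:250],None,fx=8,fy=8,interpolation=cv2.INTER_CUBIC))
E
```

```text
(no output)
```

View pics/c3.png

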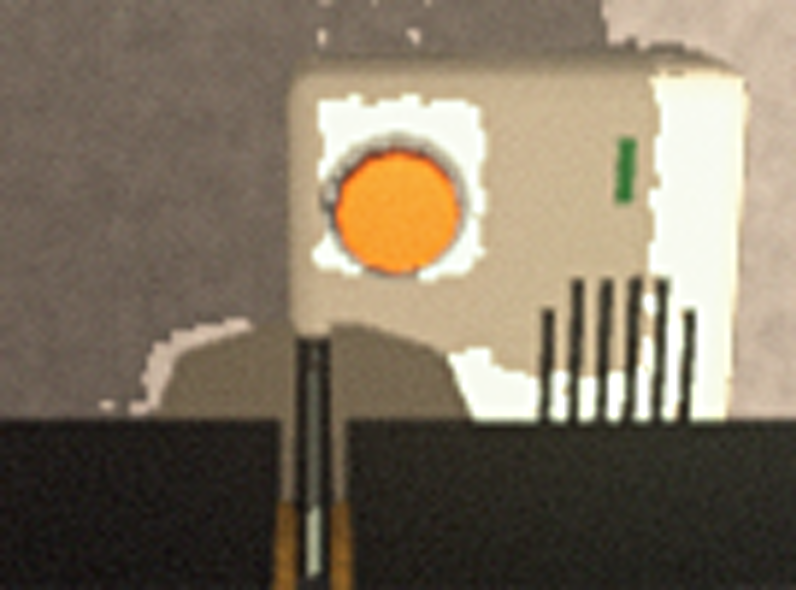

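View pics/c4.png

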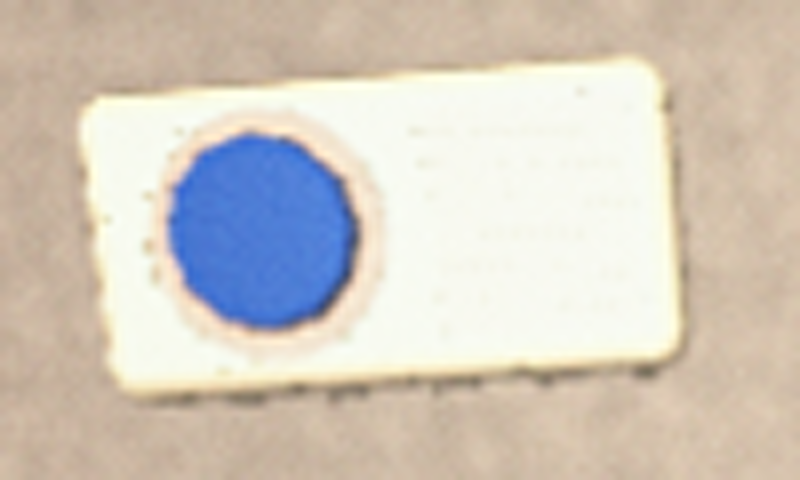

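```bash
python3 - <<'E'
from h import *
d=np.load("w1.npy",allow_pickle=True).item();s,W=d['s'],d['W']
o=[(398.5)/5.9-.5+200,(212.5)/5.9-.5+160]; b=[262.5/8-.5+150,231.5/8-.5+65]
O=onz(W,o,.117);B=onz(W,b,.102)
print(o,b,O,B,'rel cm',(O-s['tool_pos'])*100,(B-s['tool_pos'])*100)
# sizes
print('key dia',np.linalg.norm(onz(W,[336/5.9+200,196],.117)-onz(W,[460/5.9+200,196],.117)))
# receiver edge directions: corners left edge, tip pixel check
print('tip edge', (onz(W,[253,217.3],s['tool_pos'][2]-.017)-s['tool_pos']))
M=R.from_rotvec(s['orientation']).as_matrix();print(M)
S=calibration("scene")
E
```

```text
[267.04237288135596, 195.51694915254237] [182.3125, 93.4375] [ 0.53214278 -0.13893609  0.117     ] [ 0.46930161 -0.02237816  0.102     ] rel cm [  1.191691    -0.89455147 -11.77783398] [ -5.09242603  10.76124142 -13.27783398]
key dia 0.021698773959522646
tip edge [ 0.0004109   0.00694657 -0.017     ]
[[ 9.79379866e-01 -2.02020389e-01 -1.68528193e-03]
 [-2.02019236e-01 -9.79381202e-01  8.30119036e-04]
 [-1.81823441e-03 -4.72542503e-04 -9.99998235e-01]]
```

>>> carry_out(
  steps=[
    {"xyz":[1.2,-0.9,-3],"rot":[0,0,0]},
    {"xyz":[1.2,-0.9,-6],"rot":[0,0,0]},
    {"xyz":[1.2,-0.9,-8],"rot":[0,0,0]},
    {"xyz":[1.2,-0.9,-9],"rot":[0,0,0]},
    {"xyz":[1.2,-0.9,-9.4],"rot":[0,0,0]},
    {"xyz":[1.2,-0.9,-9.4],"rot":[0,0,0]},
    {"xyz":[1.2,-0.9,-9.4],"rot":[0,0,0]},
  ],
)

```text
t: 2.7
tool_pos: [0.5333, -0.138, 0.1432]
orientation: [3.125, -0.315, 0.003]
force: [0.5, -0.3, 1.2]
opening: 0.0005
```

```bash
python3 - <<'E'
from h import *
s=read_state();print(s['tool_pos'],s['force'],s['t'])
I=read_camera("wrist")[:,:,::-1];cv2.imwrite("pics/w2.png",I)
J=read_camera("side")[:,:,::-1]
cv2.imwrite("pics/c5.png",cv2.resize(J[140:220,230:340],None,fx=7,fy=7,interpolation=cv2.INTER_CUBIC))
E
```

```text
[ 0.53334742 -0.13800339  0.14320638] [ 0.53760175 -0.32792739  1.15660199] 2.7
```

View pics/w2.png

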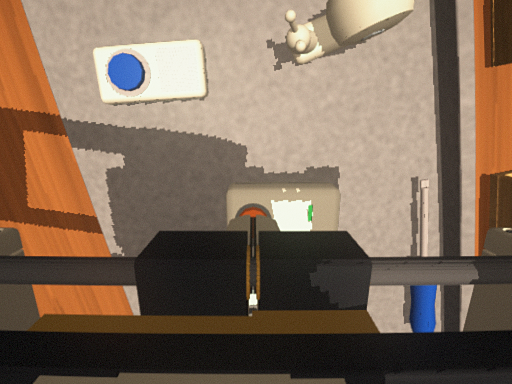

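View pics/c5.png

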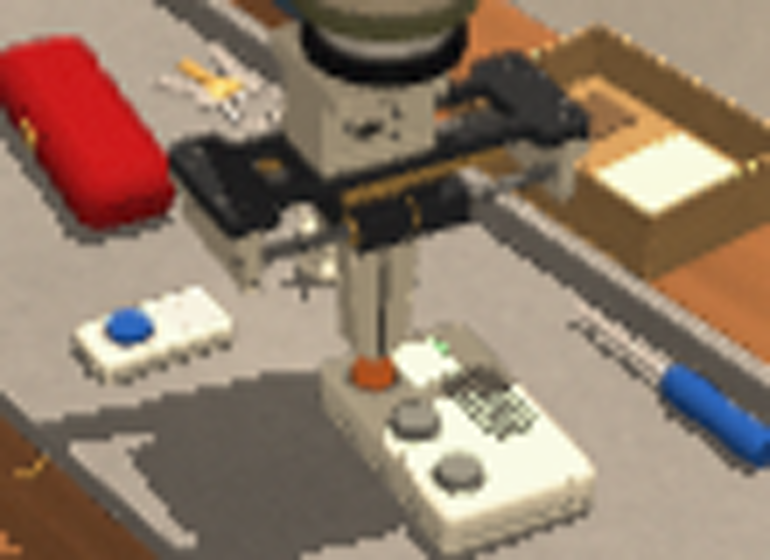

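The wrist and side pictures show the closed fingertips right over the orange key, clear of the grey keys. I'll go down in small steps and watch the force.

>>> carry_out(
  steps=[
    {"xyz":[0,0,-0.2],"rot":[0,0,0]},
    {"xyz":[0,0,-0.4],"rot":[0,0,0]},
    {"xyz":[0,0,-0.4],"rot":[0,0,0]},
  ],
)

```text
t: 3.1
tool_pos: [0.5323, -0.1381, 0.1373]
orientation: [-3.126, 0.316, 0.001]
force: [0.2, -0.3, -0.2]
opening: 0.0006
```

>>> carry_out(
  steps=[
    {"xyz":[0,0,-0.1],"rot":[0,0,0]},
    {"xyz":[0,0,-0.2],"rot":[0,0,0]},
    {"xyz":[0,0,-0.2],"rot":[0,0,0]},
  ],
)

```text
t: 3.4
tool_pos: [0.5324, -0.1381, 0.1354]
orientation: [-3.126, 0.316, 0.001]
force: [-0.9, 0.3, 0.5]
opening: 0.0001
```

>>> carry_out(
  steps=[
    {"xyz":[0,0,-0.1],"rot":[0,0,0]},
    {"xyz":[0,0,-0.3],"rot":[0,0,0]},
    {"xyz":[0,0,-0.3],"rot":[0,0,0]},
  ],
)

```text
t: 3.7
tool_pos: [0.5327, -0.1381, 0.1327]
orientation: [3.126, -0.316, 0.001]
force: [-0.1, 0.3, 2.0]
opening: 0.0006
```

>>> carry_out(
  steps=[
    {"xyz":[0,0,-0.1],"rot":[0,0,0]},
    {"xyz":[0,0,-0.2],"rot":[0,0,0]},
    {"xyz":[0,0,-0.2],"rot":[0,0,0]},
  ],
)

```text
t: 4.0
tool_pos: [0.5327, -0.1381, 0.1308]
orientation: [3.126, -0.316, 0.001]
force: [-0.7, 0.3, 3.0]
opening: 0.0002
```

>>> carry_out(
  steps=[
    {"xyz":[0,0,-0.1],"rot":[0,0,0]},
    {"xyz":[0,0,-0.2],"rot":[0,0,0]},
    {"xyz":[0,0,-0.2],"rot":[0,0,0]},
  ],
)

```text
t: 4.3
tool_pos: [0.5327, -0.1381, 0.1293]
orientation: [3.125, -0.316, 0.001]
force: [-2.2, 1.2, 7.4]
opening: 0.0003
```

```bash
python3 - <<'E'
from plant import *
for i in range(3):
    s=read_state();print(s['tool_pos'],s['force'],s['t'])
E
```

```text
[ 0.53270695 -0.13814373  0.12925553] [-2.19154527  1.19746495  7.42949765] 4.3
[ 0.53270695 -0.13814373  0.12925553] [-2.19154527  1.19746495  7.42949765] 4.3
[ 0.53270695 -0.13814373  0.12925553] [-2.19154527  1.19746495  7.42949765] 4.3
```

At 7.4 N with the tip near z = 0.112 the key is at its end stop, so I'll hold here.

>>> carry_out(
  steps=[
    {"xyz":[0,0,0]},
    {"xyz":[0,0,0]},
    {"xyz":[0,0,0]},
    {"xyz":[0,0,0]},
    {"xyz":[0,0,0]},
    {"xyz":[0,0,0]},
    {"xyz":[0,0,0]},
    {"xyz":[0,0,0]},
    {"xyz":[0,0,0]},
    {"xyz":[0,0,0]},
  ],
)

```text
validation failed for argument at $.st...
```

>>> carry_out(
  steps=[
    {"xyz":[0,0,0]},
    {"xyz":[0,0,0]},
    {"xyz":[0,0,0]},
    {"xyz":[0,0,0]},
    {"xyz":[0,0,0]},
    {"xyz":[0,0,0]},
    {"xyz":[0,0,0]},
    {"xyz":[0,0,0]},
    {"xyz":[0,0,0]},
    {"xyz":[0,0,0]},
  ],
)

```text
validation failed for argument at $.st...
```

>>> carry_out(
  steps=[
    {"xyz":[0,0,0]},
    {"xyz":[0,0,0]},
    {"xyz":[0,0,0]},
    {"xyz":[0,0,0]},
    {"xyz":[0,0,0]},
    {"xyz":[0,0,0]},
  ],
)

```text
validation failed for argument at $.st...
```

Those calls were refused because rot is required in each row. I'll repeat them with it.

>>> carry_out(
  steps=[
    {"xyz":[0,0,0],"rot":[0,0,0]},
    {"xyz":[0,0,0],"rot":[0,0,0]},
    {"xyz":[0,0,0],"rot":[0,0,0]},
    {"xyz":[0,0,0],"rot":[0,0,0]},
    {"xyz":[0,0,0],"rot":[0,0,0]},
    {"xyz":[0,0,0],"rot":[0,0,0]},
    {"xyz":[0,0,0],"rot":[0,0,0]},
    {"xyz":[0,0,0],"rot":[0,0,0]},
    {"xyz":[0,0,0],"rot":[0,0,0]},
    {"xyz":[0,0,0],"rot":[0,0,0]},
  ],
)

```text
t: 5.3
tool_pos: [0.5327, -0.1381, 0.1292]
orientation: [3.126, -0.316, 0.001]
force: [-2.3, 1.7, 7.7]
opening: 0.0007
```

>>> carry_out(
  steps=[
    {"xyz":[0,0,0],"rot":[0,0,0]},
    {"xyz":[0,0,0],"rot":[0,0,0]},
    {"xyz":[0,0,0],"rot":[0,0,0]},
    {"xyz":[0,0,0],"rot":[0,0,0]},
    {"xyz":[0,0,0],"rot":[0,0,0]},
    {"xyz":[0,0,0],"rot":[0,0,0]},
    {"xyz":[0,0,0],"rot":[0,0,0]},
    {"xyz":[0,0,0],"rot":[0,0,0]},
    {"xyz":[0,0,0],"rot":[0,0,0]},
    {"xyz":[0,0,0],"rot":[0,0,0]},
  ],
)

```text
t: 6.3
tool_pos: [0.5327, -0.1381, 0.1292]
orientation: [3.126, -0.316, 0.001]
force: [-1.9, 0.2, 7.4]
opening: 0.0006
```

>>> carry_out(
  steps=[
    {"xyz":[0,0,0],"rot":[0,0,0]},
    {"xyz":[0,0,0],"rot":[0,0,0]},
    {"xyz":[0,0,0],"rot":[0,0,0]},
    {"xyz":[0,0,0],"rot":[0,0,0]},
    {"xyz":[0,0,0],"rot":[0,0,0]},
  ],
)

```text
t: 6.8
tool_pos: [0.5327, -0.1381, 0.1292]
orientation: [3.126, -0.316, 0.001]
force: [-3.0, 1.9, 7.2]
opening: 0.0004
```

```bash
python3 - <<'E'
from h import *
J=read_camera("side")[:,:,::-1]
cv2.imwrite("pics/c6.png",cv2.resize(J[140:220,230:340],None,fx=7,fy=7,interpolation=cv2.INTER_CUBIC))
E
```

```text
(no output)
```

View pics/c6.png

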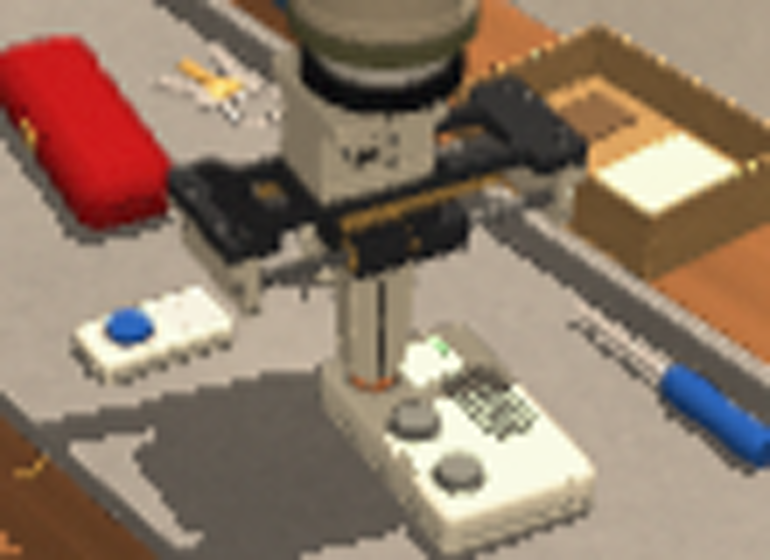

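The picture shows the orange key sunk with the fingers on it, and the receiver unmoved. It was held for over 2.5 s. Next I'll lift straight up, then cross to the blue button.

>>> carry_out(
  steps=[
    {"xyz":[0,0,1],"rot":[0,0,0]},
    {"xyz":[0,0,3],"rot":[0,0,0]},
    {"xyz":[0,0,6],"rot":[0,0,0]},
    {"xyz":[0,0,8],"rot":[0,0,0]},
    {"xyz":[-1.5,3,9],"rot":[0,0,0]},
    {"xyz":[-3,6,9],"rot":[0,0,0]},
    {"xyz":[-5,9.5,9],"rot":[0,0,0]},
    {"xyz":[-6.3,11.5,9],"rot":[0,0,0]},
    {"xyz":[-6.3,11.5,9],"rot":[0,0,0]},
    {"xyz":[-6.3,11.5,9],"rot":[0,0,0]},
  ],
)

```text
t: 7.85
tool_pos: [0.4696, -0.023, 0.219]
orientation: [3.125, -0.314, 0.001]
force: [-0.8, -1.2, 0.2]
opening: 0.0005
```

```bash
python3 - <<'E'
from h import *
s=read_state();W=calibration("wrist");I=read_camera("wrist")[:,:,::-1]
cv2.imwrite("pics/w3.png",I);print(s['tool_pos'],s['force'],s['dq'])
np.save("w3.npy",{'s':s,'W':W},allow_pickle=True)
cv2.imwrite("pics/c7.png",cv2.resize(I[150:250,200:310],None,fx=7,fy=7,interpolation=cv2.INTER_CUBIC)[:590])
J=read_camera("side")[:,:,::-1]
cv2.imwrite("pics/c8.png",cv2.resize(J[100:220,200:340],None,fx=5,fy=5,interpolation=cv2.INTER_CUBIC))
E
```

```text
[ 0.46962297 -0.02297714  0.21895691] [-0.76208214 -1.18103464  0.22609942] [-0.02294974  0.02191445 -0.01740308 -0.00213401 -0.00504393 -0.0019335 ]
```

View pics/c7.png

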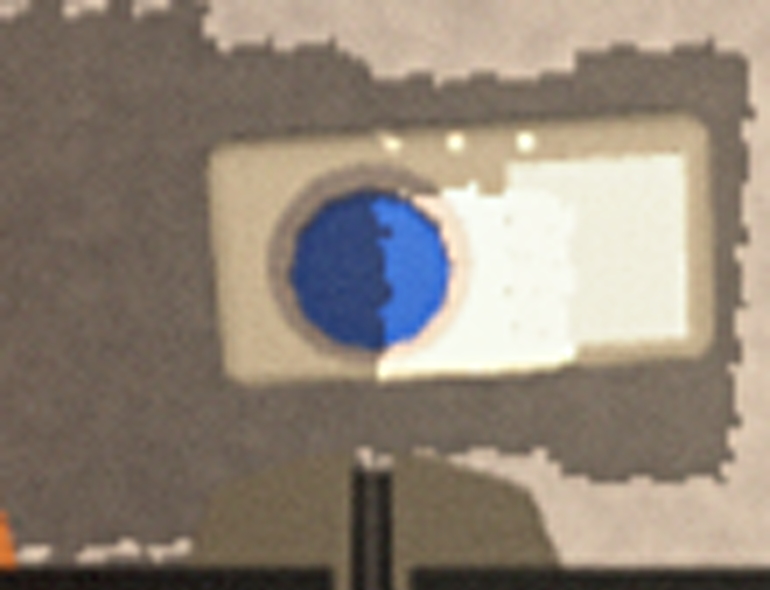

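View pics/c8.png

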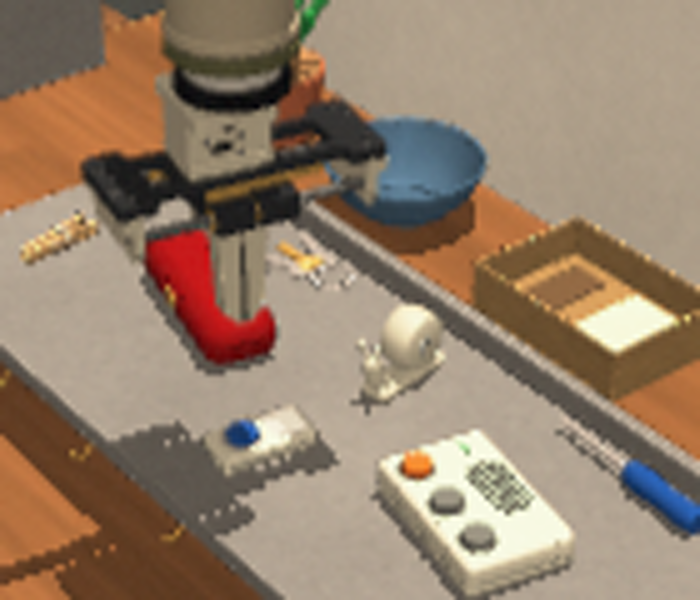

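The orange key is proud again. The blue button is at crop (371,269).

```bash
python3 - <<'E'
from h import *
d=np.load("w3.npy",allow_pickle=True).item();s,W=d['s'],d['W']
B=onz(W,[371.5/7-.5+200,269.5/7-.5+150],.102);print(B,(B-s['tool_pos'])*100, read_state()['tool_pos'])
E
```

```text
[ 0.4688353  -0.02104196  0.102     ] [ -0.07876761   0.19351798 -11.69569094] [ 0.46989962 -0.0237249   0.21876604]
```

>>> carry_out(
  steps=[
    {"xyz":[-0.1,0.2,-3],"rot":[0,0,0]},
    {"xyz":[-0.1,0.2,-6],"rot":[0,0,0]},
    {"xyz":[-0.1,0.2,-8],"rot":[0,0,0]},
    {"xyz":[-0.1,0.2,-9],"rot":[0,0,0]},
    {"xyz":[-0.1,0.2,-9.4],"rot":[0,0,0]},
    {"xyz":[-0.1,0.2,-9.6],"rot":[0,0,0]},
    {"xyz":[-0.1,0.2,-9.6],"rot":[0,0,0]},
    {"xyz":[-0.1,0.2,-9.6],"rot":[0,0,0]},
    {"xyz":[-0.1,0.2,-9.6],"rot":[0,0,0]},
  ],
)

```text
t: 8.85
tool_pos: [0.4692, -0.0212, 0.1236]
orientation: [3.126, -0.316, 0.002]
force: [0.0, -0.6, -0.7]
opening: 0.0005
```

```bash
python3 - <<'E'
from h import *
I=read_camera("wrist")[:,:,::-1];J=read_camera("side")[:,:,::-1]
a=cv2.resize(I[150:250,200:310],None,fx=3.6,fy=3.6,interpolation=cv2.INTER_CUBIC)
b=cv2.resize(J[130:210,200:288],None,fx=4.5,fy=4.5,interpolation=cv2.INTER_CUBIC)
cv2.imwrite("pics/c9.png",np.hstack([a,b]))
E
```

```text
(no output)
```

View pics/c9.png

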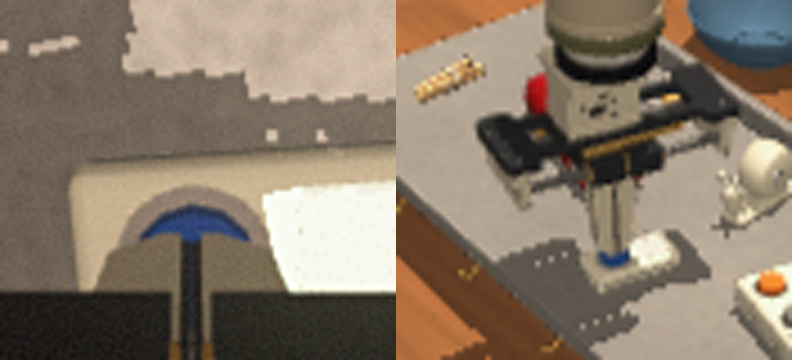

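The fingertips are centred over the blue button and the gripper body is clear of the snail. Now the small steps down.

>>> carry_out(
  steps=[
    {"xyz":[0,0,-0.2],"rot":[0,0,0]},
    {"xyz":[0,0,-0.4],"rot":[0,0,0]},
    {"xyz":[0,0,-0.5],"rot":[0,0,0]},
    {"xyz":[0,0,-0.5],"rot":[0,0,0]},
  ],
)

```text
t: 9.35
tool_pos: [0.4687, -0.0211, 0.1177]
orientation: [3.126, -0.316, 0.0]
force: [0.0, 0.0, 1.5]
opening: 0.0007
```

>>> carry_out(
  steps=[
    {"xyz":[0,0,-0.1],"rot":[0,0,0]},
    {"xyz":[0,0,-0.2],"rot":[0,0,0]},
    {"xyz":[0,0,-0.2],"rot":[0,0,0]},
  ],
)

```text
t: 9.65
tool_pos: [0.4687, -0.0211, 0.1157]
orientation: [-3.126, 0.316, -0.001]
force: [-0.1, 1.3, 4.0]
opening: 0.0007
```

>>> carry_out(
  steps=[
    {"xyz":[0,0,-0.1],"rot":[0,0,0]},
    {"xyz":[0,0,-0.1],"rot":[0,0,0]},
    {"xyz":[0,0,-0.1],"rot":[0,0,0]},
  ],
)

```text
t: 9.95
tool_pos: [0.4687, -0.0211, 0.1152]
orientation: [-3.126, 0.316, -0.001]
force: [-1.9, 1.3, 7.7]
opening: 0.0006
```

At 7.7 N with the tip at z = 0.098 the button is at its end stop. I'll hold briefly, then withdraw.

>>> carry_out(
  steps=[
    {"xyz":[0,0,0],"rot":[0,0,0]},
    {"xyz":[0,0,0],"rot":[0,0,0]},
    {"xyz":[0,0,0],"rot":[0,0,0]},
    {"xyz":[0,0,1],"rot":[0,0,0]},
    {"xyz":[0,0,3],"rot":[0,0,0]},
    {"xyz":[0,0,6],"rot":[0,0,0]},
    {"xyz":[0,0,9],"rot":[0,0,0]},
    {"xyz":[0,0,12],"rot":[0,0,0]},
    {"xyz":[0,0,14],"rot":[0,0,0]},
    {"xyz":[0,0,14],"rot":[0,0,0]},
  ],
)

```text
t: 10.95
tool_pos: [0.47, -0.0214, 0.2584]
orientation: [3.125, -0.316, 0.009]
force: [0.4, -0.2, 0.3]
opening: 0.0003
```

>>> carry_out(
  steps=[
    {"xyz":[0,0,0],"rot":[0,0,0]},
    {"xyz":[0,0,0],"rot":[0,0,0]},
    {"xyz":[0,0,0],"rot":[0,0,0]},
  ],
)

```text
t: 11.25
tool_pos: [0.4677, -0.021, 0.253]
orientation: [-3.125, 0.316, 0.004]
force: [-0.0, -0.4, -0.9]
opening: 0.0005
```

```bash
python3 - <<'E'
from h import *
s=read_state();print(s['tool_pos'],s['force'],s['t'])
I=read_camera("scene")[:,:,::-1];J=read_camera("side")[:,:,::-1]
cv2.imwrite("pics/scene9.png",I)
A=cv2.imread("pics/scene0.png");B=cv2.imread("pics/side0.png")
f=lambda x,r,k:cv2.resize(x[r],None,fx=k,fy=k,interpolation=cv2.INTER_CUBIC)
r1=(slice(180,275),slice(150,280));r2=(slice(140,240),slice(230,360))
cv2.imwrite("pics/c10.png",np.vstack([np.hstack([f(A,r1,3),f(I,r1,3)]),np.hstack([f(B,r2,3),f(J,r2,3)])]))
E
```

```text
[ 0.46769806 -0.02097366  0.25299594] [-0.04074256 -0.43210045 -0.89035296] 11.25
```

View pics/c10.png

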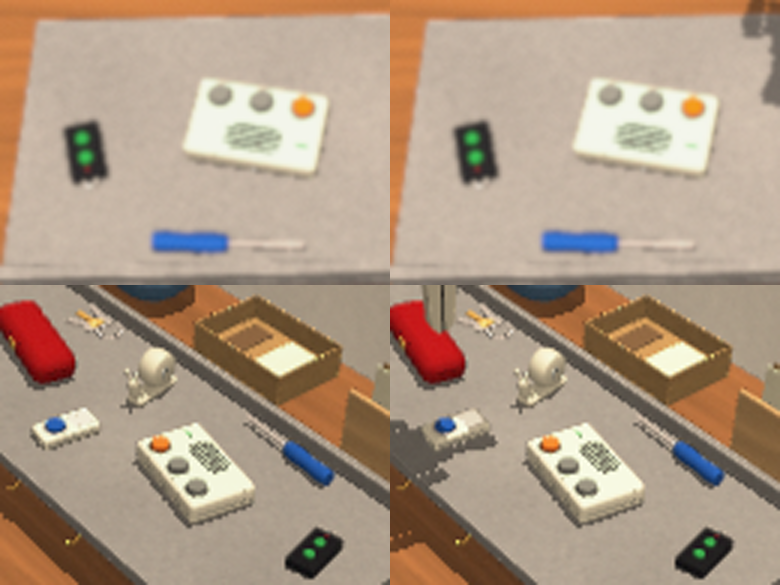

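Comparing before and after, everything lies where it was, both buttons are up and the hand is clear. I'm handing in.

```bash
python3 - <<'E'
from plant import *
print(close_job())
E
```

```text
the job is handed in; nothing more can be done
None
```

I pressed the orange pairing key, then the blue bell button, and handed the job in at about 11.4 s of the 42 s allowed; no verdict is reported.

- **Orange key:** with closed fingertips I pressed it to its end stop, with about 7.5 N and the tip at about z = 0.112. I held it for over 2.5 s, lifted straight off, and a side picture showed it proud again.
- **Blue button:** I pressed it to its end stop, with 7.7 N and the tip at about z = 0.098. I held it about 0.3 s, then drew the hand up about 14 cm.
- **Last checks:** before-and-after pictures showed the receiver, bell push and the bystanders in those views where they lay, with the keys and button up. The wrist force was back within noise, below 1 N. The end crops did not cover the clothes peg, and the gripper hid part of the glasses case, but the hand stayed well away from both.
- **Disagreements:** the scene and side cameras differed by about 5 mm on the key and button positions, so I aimed by the wrist camera, which agreed with the size of the key and with the contact heights. One set of hold calls was refused for a missing field, but no time passed and nothing moved.

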